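# Load the last forceps and hold the ultrasonic cleaner open

## Task

The used forceps lying on the worktop go into the next cleaning run: drop them into the wire basket, so that they lie down inside it with the pair that is already there. Then lift the lid of the ultrasonic cleaner by its handle bar and finish while holding it steady, open at 60 degrees from shut, so that a colleague can lower the basket into the tank while drops from the lid still run back into it; the lid falls shut by itself, so do not let go. Leave the basket, the bottle, the sample cup and the stamp where they stand.

Things in the scene. Friction and masses are not known exactly. Their poses are not given: they have to be found in the camera images.
- forceps: the used steel forceps lying flat on the worktop, 122 x 14 x 6 mm, two blades joined at one end, 18 g; origin at the centre of the underside, x along the length, y across the 14 mm width, z up. Grasp across the width near the middle
- basket: loose wire basket for instruments, standing on the worktop, 190 x 110 mm, 0.45 kg; origin at the centre of its underside, x along its long side, y across, z up. Inside 180 x 100 mm, inner floor 6 mm above the origin, rim 50 mm above it; at the middle of each short end (x = -93 and +93 mm) a wire bail 68 mm wide stands up to 76 mm. The forceps fit in only along the basket's long side or slantwise
- forceps_in_basket: a second, equal pair of forceps that already lies in the basket along one long side, 36 mm from the middle line towards the basket's -y; it is fixed to the basket
- cleaner: benchtop ultrasonic cleaner, a white case fixed to the worktop, 165 mm deep, 250 mm wide, rim 130 mm high, with an empty steel tank and a steel lid; origin at the centre of its underside, front with two knobs towards its -x, y along its width, z up
- cleaner_lid (a joint): hinge of the cleaner's lid, rad: 0 shut, grows as the front edge rises, 1.047 is 60 degrees, stop at 1.30. The axis lies along the cleaner's y at the rear of the case. The lid weighs 0.28 to 0.46 kg (under 3 N at the bar, along its arc) and falls shut from every angle when let go
- lid_hinge (a point): middle of the hinge axis, at the rear of the cleaner, 72 mm behind its centre (cleaner +x), 134 mm above the worktop; axes as the cleaner's
- lid_bar (a point): middle of the handle bar on the lid, the point to grip: a round black bar 12 mm thick along the cleaner's y, free length 98 mm between its two legs. With the lid shut it lies 130 mm in front of the hinge axis (cleaner -x) and 46 mm above it, its axis 38 mm above the lid's raised panel and 24 mm behind the plate's front edge. The point turns with the lid. The round bar can turn between the fingers while the lid opens
- stain_bottle: small amber bottle with a black cap, 45 mm across, 90 mm high, behind the work; origin at the centre of its underside; leave it
- sample_cup: specimen cup with a screw cap, 52 mm across, 64 mm high, behind the work; origin at the centre of its underside; leave it
- stamp: wooden hand stamp, 24 x 48 mm, 64 mm high, left of the cleaner; origin at the centre of its underside; leave it
There are look-alikes about, which are no part of the job. There is more than one size of the basket; the job needs the largest.

How it is judged (in metres and radians):
On the way:
1. the used forceps lie in the basket, let go, the lid still shut (x of forceps in the frame of basket between -0.05 and 0.05 m and y of forceps in the frame of basket between -0.047 and 0.047 m and z of forceps in the frame of basket below 0.025 m and contact force between forceps and the fingers below 0.05 N and linear speed of forceps below 0.03 m/s and value of joint cleaner_lid below 0.1 rad), for 0.2 s.
At the end, for the whole second after the job is handed in: Fingers hold the lid still (<0.05 rad/s, >0.5 N) at 60 +-8 degrees (0.907 to 1.187 rad); the used forceps lie in the basket (within 50 mm lengthwise, 47 mm across of its middle, under 25 mm above its underside); basket level, within 40 mm of its start; bottle, cup and stamp in place (value of joint cleaner_lid between 0.907 and 1.187 rad and velocity of joint cleaner_lid between -0.05 and 0.05 rad/s and contact force between cleaner and the fingers above 0.5 N and x of forceps in the frame of basket between -0.05 and 0.05 m and y of forceps in the frame of basket between -0.047 and 0.047 m and z of forceps in the frame of basket below 0.025 m and distance of basket from where it was at the start of the episode below 0.04 m and angle between basket's own z axis and vertical below 0.05 rad); the arm keeps its last pose, push and grip.
It fails at once if the bottle, the sample cup or the stamp is shifted by more than 30 mm or tipped (distance of any of stain_bottle, sample_cup, stamp from where it was at the start of the episode above 0.03 m or angle between any of stain_bottle, sample_cup, stamp's own z axis and vertical above 0.5 rad).
It also fails if it takes over 53 s, if anything falls off the work surface, if the arm or the gripper's body presses on something with over 40 N, if the wrist force passes 120 N, or if a joint passes its speed limit or range.

## Robot

A 7-joint arm with a two-finger parallel gripper is mounted at the origin on a cart in front of the work surface, level with it; the furniture and walls round the work are solid. World frame = base frame: x ahead of the robot, y to its left, z up, the work surface at z = 0. Lengths are in mm, angles in rad, forces in N, time in s.
With the tool pointing down it reaches from about 350 to 900 mm from the base axis. Payload 19.9 kg.
Tool frame: the origin (TCP) lies at the very end of the fingers, on their centre line; the grasp point (between the pads) lies 19 mm behind it (robot.grip_point_offset is the distance from the TCP to the grasp point, in mm); x points along the fingers, z is the direction in which the jaws open and shut, and the axes are right-handed (so a half turn about x gives the same grasp; the last joint's range is limited). The gripper opens to 85 mm and grips with 20 to 120 N. Pads are 22 mm wide; open, the fingers measure 114 mm over their backs; the gripper's body (76 mm by 85 mm) begins 54 mm behind the grasp point. The pads swing forward as they close: fully open they stand 13 mm farther back than shut.
Start: joints at [-0.042, 0.417, -0.01, 1.614, 0.005, 1.111, -0.053], TCP at [624.981, 0.003, 231.26] pointing down, gripper open.
Joint ranges: [-2.81, 2.81], [-0.39, 2.02], [-1.27, 1.25], [0.06, 2.57], [-1.19, 4.33], [0.19, 2], [-2.82, 2.82]. Speed limits (rad/s): [1.89, 1.89, 2.39, 2.39, 3.01, 3.01, 3.01].

## Interface

Orientations are given as a unit quaternion [w, x, y, z].
In Python, from workcell import robot gives the robot as it stands. The module is installed in compiled form; this text tells all that it offers.
- The arm moves only by the tool step_arm, never from a script. Its argument "plan" is a list that holds one entry, the list of rows, each a list of 7 numbers: the turn, a rotation vector about the tool's x, y, z in rad, then the shift along the tool's x, y, z in mm, then the opening, from 0 (shut) to 1 (fully open). A call has exactly 10 rows; each row shifts and turns the commanded pose from where the row before left it, along the tool's axes as they then stand; what a row does not reach is not made up. A row lasts 1/8 s, in which the tool goes at most 62.5 mm and 10.7 degrees, less where a joint would pass 70% of its speed; a pose out of reach is approached as far as the arm can. A call with a gripper value outside its range is refused whole. The fingers move at their own pace and stop on an object; the grip force is fixed at half the most. Time passes only in rows, so rows that do not move let the fingers close, or fill a call up. It gives the time, the measured TCP pose, the force and the opening at its end, in the units of the state.
- robot.sense(): the state, without advancing time (a new reading comes with each control period).
- robot.snapshot(name): name is "scene" or "side" or "wrist"; returns (picture, depth): 480x640x3 uint8, red, green, blue; 480x640 float32, mm along the optical axis (not along the pixel's ray), 0 where there is no reading.
- robot.camera_info(name): a dict with "K" (3x3 intrinsics, pixels), "R" (3x3) and "t" (3): a world point X has camera coordinates R X + t. Camera axes: x right, y down, z forward; pixel columns grow to the right and rows downward; lengths in mm; the calibration is good to about 2 mm. The wrist camera is an equidistant fisheye: a pixel r from the principal point sees the ray r / f radians off the axis. A picture is of the moment at which its call begins: read the wrist's pose just before it. camera_info takes no time and is no camera call; for the wrist camera it gives the pose at the moment of the call.
- robot.finish_job(): hands the job in, once; it reports no verdict.
Trained networks look in the newest picture that a camera, given by its name, has taken for a name from the list of things; names that differ only in an ending like _2 or _b are one class to them, and where a whole thing is asked for, a point or a joint stands for the part that bears it (a point fixed in the world has none). Each returns a list of dicts, best first, with "score" (0 to 1); they miss things now and then, are a little off and sometimes report something else, mostly with a low value. They report only what shows in the picture. A call takes as long as a camera call. They do not tell look-alikes from the thing itself.
- robot.silhouettes(camera, thing): "region" (480x640 bool, what is visible of it) and "extent" ([left, top, width, height] in pixels, round what is visible of it).
- robot.landmark_of(camera, thing): "at" ([row, column] in pixels: a listed point, or the origin of a listed thing).
The state is a dict: "t": time; "q": joint angles; "joint_vel": joint speeds; "joint_torque": joint torques, N m; "tcp_pos": TCP position; "ee_rot": TCP orientation; "force": force on the tool from outside, world axes, zero at the start; "moment": the same for the moment, N m; "grip_width": finger opening in mm.
Only numpy, scipy, OpenCV 4.12 (cv2) and the standard library are available. Lean on these libraries where they do the work, as an engineer would, in place of code of your own. Each camera call takes 0.05 s, during which the arm holds its last target.

## Working session

There is one attempt and no reset: what is moved stays moved. The work goes in short steps, Python scripts to look and compute and a tool call to move; the robot and the scene stay as the last step left them, time stands still between calls to the robot, and variables do not carry over. Pictures are saved under pics/ and viewed, and the job is handed in when it is done.

Besides the shell and the picture viewer there is one more tool, called after "Call:" as name(argument=value, ...) on one line, values as JSON. step_arm: Moves the arm, as the interface text tells. Its arguments: {"type":"object","properties":{"plan":{"type":"array"}},"required":["plan"]}

```bash
mkdir -p pics; ls
python3 - <<'E'
from workcell import robot
import cv2,numpy as np
s=robot.sense()
print({k:np.round(v,3).tolist() for k,v in s.items()})
for c in ["scene","side","wrist"]:
    im,d=robot.snapshot(c)
    cv2.imwrite(f"pics/{c}0.png",im[:,:,::-1]); np.save(f"pics/{c}0_d.npy",d)
    i=robot.camera_info(c); print(c,{k:np.round(v,3).tolist() if not isinstance(v,str) else v for k,v in i.items()})
E
```

```text
pics
{'t': 0.0, 'q': [-0.042, 0.418, -0.01, 1.614, 0.005, 1.111, -0.053], 'joint_vel': [0.0, -0.001, 0.0, 0.001, -0.001, -0.001, 0.001], 'joint_torque': [0.0, -86.444, 0.679, -43.49, 0.019, 0.007, 0.0], 'tcp_pos': [624.655, 0.001, 230.645], 'ee_rot': [0.707, -0.0, 0.708, -0.0], 'force': [-0.408, -0.094, 0.133], 'moment': [-0.008, 0.02, -0.018], 'grip_width': 85.32}
scene {'K': [[539.974, 0.0, 319.131], [0.0, 539.974, 241.059], [0.0, 0.0, 1.0]], 'R': [[0.713, -0.701, 0.021], [-0.367, -0.399, -0.84], [0.597, 0.592, -0.541]], 't': [-450.778, 280.063, 1433.753]}
side {'K': [[596.893, 0.0, 323.107], [0.0, 596.893, 240.023], [0.0, 0.0, 1.0]], 'R': [[0.981, -0.192, -0.017], [-0.115, -0.512, -0.852], [0.155, 0.837, -0.524]], 't': [-562.911, 150.568, 1867.325]}
wrist {'K': [[371.648, 0.0, 318.721], [0.0, 371.648, 242.026], [0.0, 0.0, 1.0]], 'R': [[1.0, -0.001, -0.001], [-0.0, -0.949, 0.314], [-0.001, -0.314, -0.949]], 't': [-625.341, -40.837, 381.605]}
```

View pics/scene0.png

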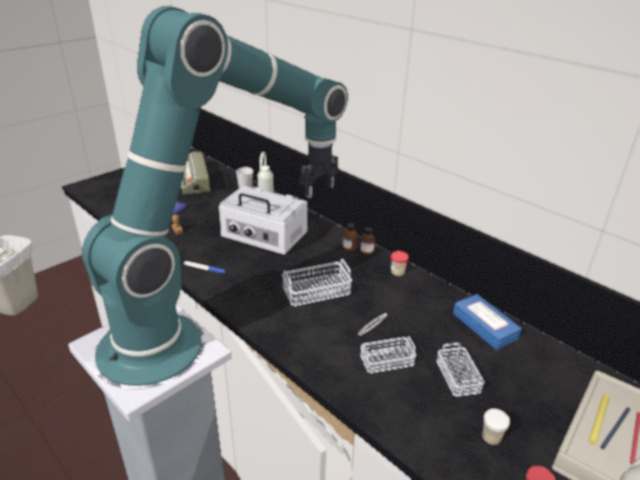

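View pics/side0.png

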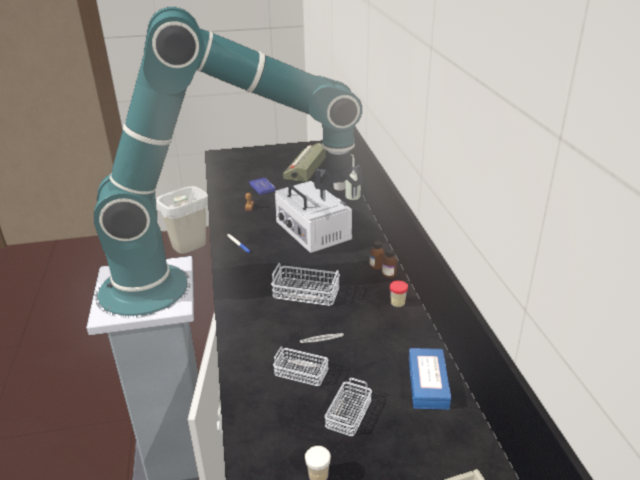

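View pics/wrist0.png

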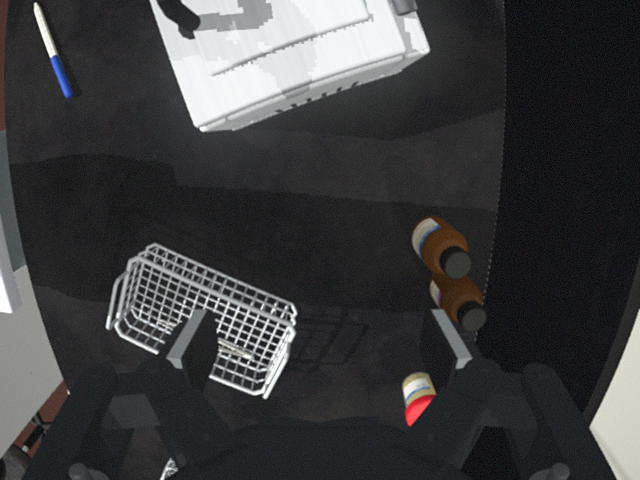

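The scene view shows the largest basket at (317,283), with smaller look-alikes at (388,354) and (460,369). The loose forceps are at (373,324) and the cleaner is at (264,218), with its bar at (254,200). There are two bottles at (350,238) and (367,241), a cup at (399,263), and the stamp at about (177,225).

```bash
cat > h.py <<'E'
from workcell import robot
import cv2,numpy as np
def px2w(info,uv,d):
    K=info["K"];uv=np.atleast_2d(uv).astype(float);d=np.atleast_1d(d)
    x=(uv[:,0]-K[0,2])/K[0,0]*d;y=(uv[:,1]-K[1,2])/K[1,1]*d
    return (np.stack([x,y,d],1)-info["t"])@info["R"]   # R^T (Xc-t)
def ray(info,uv,fish=False):
    K=info["K"];a=np.array([(uv[0]-K[0,2])/K[0,0],(uv[1]-K[1,2])/K[1,1]])
    if fish:
        r=np.linalg.norm(a)+1e-12;v=np.array([*(a/r*np.sin(r)),np.cos(r)])
    else: v=np.array([*a,1.])
    R=np.array(info["R"]);return -R.T@info["t"],R.T@v
def onplane(info,uv,z,fish=False):
    o,v=ray(info,uv,fish);return o+v*(z-o[2])/v[2]
def info(c):
    i=robot.camera_info(c);return {k:np.array(v) if k in"KRt" else v for k,v in i.items()}
def proj(i,X,fish=False):
    c=np.atleast_2d(X)@i["R"].T+i["t"];K=i["K"]
    if fish:
        r=np.hypot(c[:,0],c[:,1]);th=np.arctan2(r,c[:,2]);s=th/np.maximum(r,1e-9)
        return np.stack([c[:,0]*s*K[0,0]+K[0,2],c[:,1]*s*K[1,1]+K[1,2]],1)
    return np.stack([c[:,0]/c[:,2]*K[0,0]+K[0,2],c[:,1]/c[:,2]*K[1,1]+K[1,2]],1)
E
python3 - <<'E'
from h import *
for c in ["scene","side"]:
    robot.snapshot(c); i=info(c); d=np.load(f"pics/{c}0_d.npy")
    for th in ["forceps","basket","cleaner","stain_bottle","sample_cup","stamp"]:
        for r in robot.silhouettes(c,th)[:4]:
            m=r["region"]; vs,us=np.nonzero(m); dd=d[vs,us];k=dd>0
            P=px2w(i,np.stack([us,vs],1)[k],dd[k])
            print(c,th,round(r["score"],2),r["extent"],m.sum(),"med",np.median(P,0).round() if len(P) else None,"lo",np.percentile(P,3,0).round(),"hi",np.percentile(P,97,0).round())
    for th in ["lid_bar","lid_hinge","forceps","basket","cleaner"]:
        for r in robot.landmark_of(c,th)[:3]:
            at=r["at"];print(c,th,round(r["score"],2),np.round(at,1))
print(robot.sense()["t"])
E
```

```text
scene forceps 0.65 [371.4, 315.6, 15.4, 11.1] 59 med [ 526. -349.    3.] lo [ 503. -358.   -2.] hi [ 550. -343.    9.]
scene forceps 0.35 [223.3, 189.0, 80.8, 33.9] 1658 med [551. 197. 139.] lo [482.  97. 130.] hi [659. 327. 182.]
scene basket 0.88 [363.3, 341.8, 54.3, 28.3] 611 med [ 416. -470.    5.] lo [ 359. -517.   -4.] hi [ 489. -404.   38.]
scene basket 0.81 [437.0, 349.2, 46.7, 48.0] 681 med [ 494. -628.    5.] lo [ 454. -689.   -3.] hi [ 579. -561.   36.]
scene basket 0.77 [281.7, 259.0, 68.3, 50.8] 1204 med [ 491. -143.    6.] lo [ 397. -202.   -4.] hi [620. -51.  58.]
scene basket 0.65 [391.6, 248.7, 18.9, 32.9] 324 med [ 740. -247.   50.] lo [ 726. -264.    4.] hi [ 771. -221.   66.]
scene cleaner 0.61 [218.1, 190.5, 90.0, 65.7] 4419 med [531. 172. 109.] lo [465.  82.  11.] hi [673. 317. 166.]
scene cleaner 0.38 [284.3, 262.9, 65.8, 44.6] 1425 med [ 496. -140.    5.] lo [ 397. -203.   -4.] hi [630. -46.  58.]
scene cleaner 0.34 [223.7, 187.8, 77.9, 32.9] 1553 med [551. 195. 139.] lo [484.  98. 132.] hi [651. 323. 182.]
scene stain_bottle 0.83 [346.6, 225.8, 8.9, 27.0] 278
[... 1008 characters left out ...]
 [740. -52.  48.] lo [723. -64.   3.] hi [760. -34.  89.]
side stain_bottle 0.41 [391.6, 281.2, 16.3, 30.1] 384 med [ 750. -254.   50.] lo [ 731. -267.    2.] hi [ 775. -221.   65.]
side sample_cup 0.8 [394.0, 283.7, 12.9, 25.2] 350 med [ 749. -256.   48.] lo [ 731. -267.    4.] hi [ 771. -227.   65.]
side stamp 0.44 [244.3, 192.6, 9.3, 22.1] 121 med [373. 447.  16.] lo [359. 425.  -5.] hi [388. 516.  60.]
side lid_bar 0.77 [188.9 293.7]
side lid_hinge 0.55 [197.4 330. ]
side forceps 0.61 [341.  321.1]
side forceps 0.26 [269.1 372. ]
side basket 0.95 [372.1 301. ]
side basket 0.7 [411.6 348.1]
side basket 0.66 [293.3 307.3]
side cleaner 0.63 [233.5 312.4]
side cleaner 0.33 [288.3 306.9]
1.35
```

```bash
cat > m.py <<'E'
from h import *
def cloud(c,tag):
    d=np.load(f"pics/{c}{tag}_d.npy");i=info(c)
    v,u=np.nonzero(d>0);return px2w(i,np.stack([u,v],1),d[v,u]),np.stack([u,v],1)
E
python3 - <<'E'
from m import *
for c in ["scene","side"]:
    P,uv=cloud(c,"0"); im=cv2.imread(f"pics/{c}0.png")
    B=(P[:,2]>174)&(P[:,2]<196)&(P[:,0]>400)&(P[:,0]<600)&(P[:,1]>100)&(P[:,1]<300)
    Q=P[B]
    if len(Q)>5:
        m=np.median(Q,0);print(c,"bar n",len(Q),m.round(1),Q.min(0).round(),Q.max(0).round())
        r=cv2.fitLine(Q[:,:2].astype(np.float32),cv2.DIST_HUBER,0,.01,.01).ravel();print(r.round(3),np.degrees(np.arctan2(r[1],r[0])).round(1))
    # case rear/sides: top plane rectangle
    T=(P[:,2]>122)&(P[:,2]<150)&(P[:,0]>430)&(P[:,0]<720)&(P[:,1]>50)&(P[:,1]<360)
    Q=P[T][:,:2].astype(np.float32);print(c,"top",len(Q),cv2.minAreaRect(Q))
    T=(P[:,2]>38)&(P[:,2]<62)&(P[:,0]>380)&(P[:,0]<640)&(P[:,1]>-260)&(P[:,1]<-20)
    Q=P[T][:,:2].astype(np.float32);print(c,"rim",len(Q),cv2.minAreaRect(Q))
    T=(P[:,2]>25)&(P[:,2]<90)&(P[:,0]>380)&(P[:,0]<640)&(P[:,1]>-260)&(P[:,1]<-20)
    bal=P[T&(P[:,2]>64)];print("bail",len(bal),bal.round().tolist()[:40])
# forceps
for c,fish in [("scene",0),("side",0)]:
    im=cv2.imread(f"pics/{c}0.png");i=info(c)
    u0,v0=proj(i,[[505,-350,3]])[0].astype(int)
    x0,y0=u0-40,v0-30
    g=cv2.cvtColor(im[y0:y0+60,x0:x0+80],cv2.COLOR_BGR2GRAY)
    n,l,st,ce=cv2.connectedComponentsWithStats((g>95).astype(np.uint8))
    k=1+np.argmax(st[1:,4]); vs,us=np.nonzero(l==k);print(c,st[k])
    W=np.array([onplane(i,(u+x0,v+y0),3)[:2] for u,v in zip(us,vs)]).astype(np.float32)
    print(c,"forceps",cv2.minAreaRect(W),W.mean(0),cv2.fitLine(W,cv2.DIST_L2,0,.01,.01).ravel())
    cv2.imwrite(f"pics/f_{c}.png",cv2.resize(im[y0-20:y0+80,x0-20:x0+100],None,fx=6,fy=6,interpolation=cv2.INTER_CUBIC)[:600,:800])
    u0,v0=proj(i,[[500,-140,30]])[0].astype(int)
    cv2.imwrite(f"pics/b_{c}.png",cv2.resize(im[v0-45:v0+45,u0-60:u0+60],None,fx=6,fy=6,interpolation=cv2.INTER_CUBIC))
E
```

```text
scene bar n 113 [521.4 195.2 181.9] [498. 143. 174.] [548. 255. 188.]
[ 3.37000e-01 -9.42000e-01  5.20938e+02  1.98114e+02] -70.3
scene top 1724 ((579.0242919921875, 217.88449096679688), (179.98416137695312, 254.14276123046875), 21.12340545654297)
scene rim 310 ((493.2850646972656, -130.72796630859375), (120.19419860839844, 192.5662841796875), 64.60750579833984)
bail 50 [[588.0, -143.0, 75.0], [587.0, -140.0, 70.0], [591.0, -140.0, 68.0], [590.0, -145.0, 72.0], [589.0, -142.0, 67.0], [583.0, -152.0, 75.0], [580.0, -159.0, 80.0], [580.0, -159.0, 76.0], [578.0, -164.0, 76.0], [574.0, -168.0, 76.0], [573.0, -173.0, 79.0], [575.0, -172.0, 74.0], [573.0, -178.0, 78.0], [572.0, -179.0, 75.0], [568.0, -182.0, 75.0], [574.0, -182.0, 72.0], [567.0, -188.0, 75.0], [573.0, -187.0, 72.0], [563.0, -195.0, 77.0], [422.0, -62.0, 72.0], [425.0, -64.0, 72.0], [565.0, -194.0, 72.0], [420.0, -64.0, 71.0], [420.0, -69.0, 73.0], [568.0, -192.0, 66.0], [568.0, -195.0, 67.0], [421.0, -63.0, 66.0], [414.0, -75.0, 76.0], [421.0, -72.0, 70.0], [565.0, -194.0, 65.0], [562.0, -201.0, 70.0], [413.0, -81.0, 76.0]
[... 1204 characters left out ...]
], [582.0, -166.0, 72.0], [398.0, -122.0, 67.0], [578.0, -169.0, 71.0], [577.0, -172.0, 70.0], [573.0, -178.0, 71.0], [575.0, -182.0, 74.0], [570.0, -192.0, 77.0], [567.0, -190.0, 73.0], [569.0, -195.0, 76.0], [567.0, -192.0, 71.0], [569.0, -195.0, 72.0]]
scene [ 27  43  53  17 701]
scene forceps ((464.972412109375, -427.1390075683594), (61.59681701660156, 145.4114990234375), 46.75463104248047) [ 465.5089 -436.1267] [   0.8097807   -0.5867327  465.509     -436.12677  ]
side [  0  40  46  20 630]
side forceps ((443.7108459472656, -414.4691467285156), (73.2467041015625, 122.42359161376953), 77.92581176757812) [ 435.8943  -422.05298] [ 9.0454179e-01 -4.2638499e-01  4.3589423e+02 -4.2205295e+02]
```

Run:
```python
from m import *
out=[]
for c in ["scene","side"]:
    im=cv2.imread(f"pics/{c}0.png");i=info(c)
    u0,v0=proj(i,[[505,-350,3]])[0].astype(int)
    x0,y0=u0-35,v0-16
    g=cv2.cvtColor(im[y0:y0+32,x0:x0+70],cv2.COLOR_BGR2GRAY).astype(int)
    mk=(g>85).astype(np.uint8)
    n,l,st,ce=cv2.connectedComponentsWithStats(mk); print(c,st[1:].tolist(),x0,y0)
    ks=[k for k in range(1,n) if abs(ce[k][0]-35)<20 and abs(ce[k][1]-16)<9]
    m=np.isin(l,ks);vs,us=np.nonzero(m)
    W=np.array([onplane(i,(u+x0,v+y0),3)[:2] for u,v in zip(us,vs)]).astype(np.float32)
    r=cv2.fitLine(W,cv2.DIST_L2,0,.01,.01).ravel()
    print(c,"forceps",cv2.minAreaRect(W),W.mean(0),np.degrees(np.arctan2(r[1],r[0])))
    a=cv2.resize(im[y0-5:y0+37,x0:x0+70],(560,336),interpolation=cv2.INTER_CUBIC)
    u0,v0=proj(i,[[495,-130,30]])[0].astype(int)
    b=cv2.resize(im[v0-30:v0+30,u0-45:u0+45],(560,373),interpolation=cv2.INTER_CUBIC)
    out.append(np.vstack([a,b])[:700])
o=np.hstack(out);cv2.imwrite("pics/crop1.png",cv2.resize(o,(800,506)))
```

```text
scene [[20, 6, 30, 23, 225], [51, 29, 19, 3, 35]] 338 307
scene forceps ((500.9591369628906, -348.8719177246094), (126.61943054199219, 24.089195251464844), 2.037379741668701) [ 499.80756 -348.8923 ] 2.4556265
side [[11, 12, 45, 10, 251], [0, 27, 21, 5, 62]] 288 321
side forceps ((500.3724060058594, -349.2252197265625), (125.60657501220703, 27.116416931152344), 1.916824460029602) [ 500.5167  -349.73312] 1.9841101
```

View pics/crop1.png

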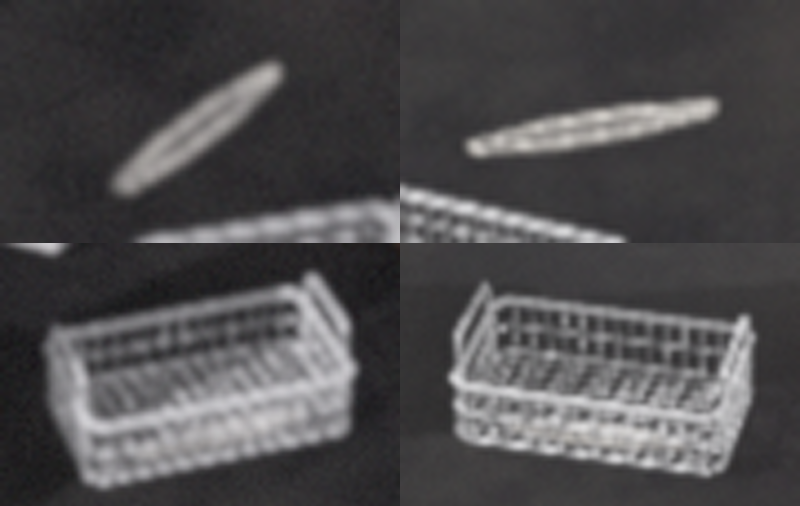

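Forceps candidates in the scene view are the loose pair at (373,324), and the fixed pair inside the basket. Only the loose pair is on the worktop. Basket candidates are (317,283), (388,354) and (460,369). The first measures about 192×120 mm with bails 76 mm high, so it is the largest. The crop confirms both choices: the forceps are at (500,-349) with a yaw of 2°, and the basket is at (495,-130) with a yaw of -25°.

Call:
step_arm(plan=[[[0,0,0,0,-50,-17.7,0.5],[0,0,0,0,-50,-17.7,0.5],[0,0,0,0,-50,-17.7,0.5],[0,0,0,0,-50,-17.7,0.5],[0,0,0,0,-50,-17.7,0.5],[0,0,0,0,-50,-17.7,0.5],[0,0,0,0,-50,-17.7,0.5],[-0.179,0,0,0,0,0,0.5],[-0.179,0,0,0,0,0,0.5],[-0.179,0,0,0,0,0,0.5]]])

```text
t: 2.6
tcp_pos: [501.0, -350.1, 231.3]
ee_rot: [0.681, -0.19, 0.681, 0.19]
force: [-0.7, 0.4, -0.1]
grip_width: 42.4
```

Call:
step_arm(plan=[[[-0.179,0,0,10,0,0,0.5],[-0.179,0,0,15,0,0,0.5],[-0.179,0,0,15,0,0,0.5],[-0.179,0,0,15,0,0,0.5],[-0.179,0,0,15,0,0,0.5],[-0.178,0,0,15,0,0,0.5],[0,0,0,15,0,0,0.5],[0,0,0,0,0,0,0.5],[0,0,0,0,0,0,0.5],[0,0,0,0,0,0,0.5]]])

```text
t: 3.85
tcp_pos: [501.4, -350.1, 132.0]
ee_rot: [-0.49, 0.51, -0.49, -0.509]
force: [-0.5, 0.4, -0.2]
grip_width: 42.8
```

```bash
cat > look.py <<'E'
import sys
from h import *
from scipy.spatial.transform import Rotation as Ro
def st():
    s=robot.sense();q=s["ee_rot"];R=Ro.from_quat([q[1],q[2],q[3],q[0]]).as_matrix()
    print("t",round(s["t"],2),"tcp",np.round(s["tcp_pos"],1),"x",R[:,0].round(3),"z",R[:,2].round(3),"yawz",np.degrees(np.arctan2(R[1,2],R[0,2])).round(2),"F",np.round(s["force"],1),"w",round(float(s["grip_width"]),1),"q",np.round(s["q"],2))
    return s,R
def snap(c,tag):
    i=info(c);im,d=robot.snapshot(c);cv2.imwrite(f"pics/{c}{tag}.png",im[:,:,::-1]);np.save(f"pics/{c}{tag}_d.npy",d);return i,im,d
if __name__=="__main__":
    st()
    for c in sys.argv[2:]: 
        i,im,d=snap(c,sys.argv[1]); np.savez(f"pics/{c}{sys.argv[1]}_i.npz",**i)
E
python3 look.py 1 wrist
```

```text
t 3.85 tcp [ 501.4 -350.1  132. ] x [ 0.001 -0.001 -1.   ] z [-0.038  0.999 -0.001] yawz 92.18 F [-0.5  0.4 -0.2] w 42.8 q [ 0.69  0.51 -0.18  1.73  0.11  0.91  2.08]
```

View pics/wrist1.png

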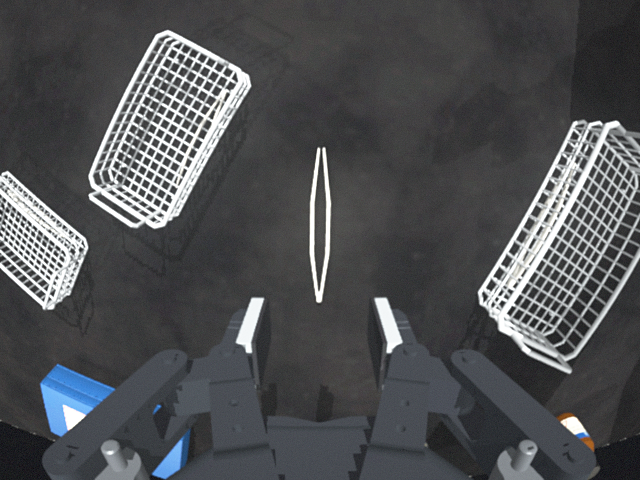

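Run:
```python
from h import *
i=dict(np.load("pics/wrist1_i.npz"))
im=cv2.imread("pics/wrist1.png");g=cv2.cvtColor(im,cv2.COLOR_BGR2GRAY)
m=np.zeros_like(g);m[140:310,300:340]=(g[140:310,300:340]>120)
vs,us=np.nonzero(m);W=np.array([onplane(i,(u,v),3,True)[:2] for u,v in zip(us,vs)]).astype(np.float32)
print(cv2.minAreaRect(W),W.mean(0),us.min(),us.max(),vs.min(),vs.max())
r=cv2.fitLine(W,cv2.DIST_L2,0,.01,.01).ravel();print(np.degrees(np.arctan2(r[1],r[0])))
```

```text
((501.46392822265625, -349.8183288574219), (124.75692749023438, 16.032873153686523), 1.6871260404586792) [ 499.2658  -349.97253] 309 330 147 302
1.2245941
```

Call:
step_arm(plan=[[[0,0,0,30,0,0,0.5],[0,0,0,30,0,0,0.5],[0,0,0,30,0,0,0.5],[0,0,0,20,0,0,0.45],[0,0,0,12,0,0,0.4],[0,0,0,8,0,0,0.4],[0,0,0,0,0,0,0.4],[0,0,0,0,0,0,0.0],[0,0,0,0,0,0,0.0],[0,0,0,0,0,0,0.0]]])

```text
t: 5.15
tcp_pos: [501.4, -350.2, 2.1]
ee_rot: [-0.49, 0.51, -0.49, -0.509]
force: [-1.6, 1.3, 7.2]
grip_width: 11.1
```

Call:
step_arm(plan=[[[0,0,0,0,0,0,0.0],[0,0,0,0,0,0,0.0],[0,0,0,0,0,0,0.0],[0,0,0,-10,0,0,0],[0,0,0,-20,0,0,0],[0,0,0,-30,0,0,0],[0,0,0,-30,0,0,0],[0,0,0,-30,0,0,0],[0,0,0,-20,0,0,0],[0,0,0,0,0,0,0]]])

```text
t: 6.4
tcp_pos: [501.7, -350.4, 143.3]
ee_rot: [-0.49, 0.511, -0.49, -0.509]
force: [-0.1, -0.1, 0.2]
grip_width: 11.4
```

```bash
python3 look.py 2 wrist side
```

```text
t 6.4 tcp [ 501.7 -350.4  143.3] x [ 0.002 -0.002 -1.   ] z [-0.039  0.999 -0.002] yawz 92.24 F [-0.1 -0.1  0.2] w 11.4 q [ 0.7   0.49 -0.18  1.72  0.11  0.93  2.08]
```

View pics/wrist2.png

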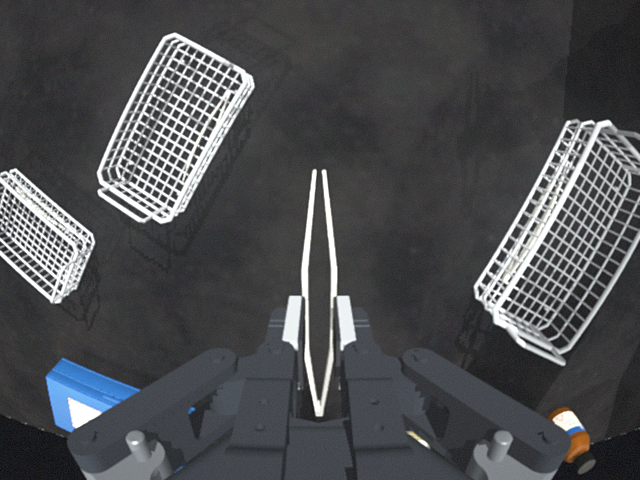

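Call:
step_arm(plan=[[[0.158,0,0,0,0,0,0],[0.158,0,0,0,0,0,0],[0.158,0,0,0,0,0,0],[0,0,0,0,19.9,42.2,0],[0,0,0,0,19.9,42.2,0],[0,0,0,0,19.9,42.2,0],[0,0,0,0,19.9,42.2,0],[0,0,0,0,19.9,42.2,0],[0,0,0,0,0,0,0],[0,0,0,0,0,0,0]]])

```text
t: 7.75
tcp_pos: [499.4, -117.1, 140.7]
ee_rot: [0.596, -0.38, 0.596, 0.381]
force: [-0.7, -1.0, -0.2]
grip_width: 11.5
```

```bash
python3 look.py 3 wrist side scene
python3 - <<'E'
from h import *
import numpy as np
o=[]
for c in ["side","scene"]:
    im=cv2.imread(f"pics/{c}3.png");u,v=proj(info(c),[[497,-125,60]])[0].astype(int)
    o.append(cv2.resize(im[v-60:v+50,u-60:u+60],(400,367),interpolation=cv2.INTER_CUBIC))
cv2.imwrite("pics/c3.png",np.hstack(o))
E
```

```text
t 7.75 tcp [ 499.4 -117.1  140.7] x [-0.001 -0.    -1.   ] z [ 0.421  0.907 -0.001] yawz 65.09 F [-0.7 -1.  -0.2] w 11.5 q [ 0.3   0.34 -0.15  1.97  0.07  0.84  1.24]
```

View pics/wrist3.png

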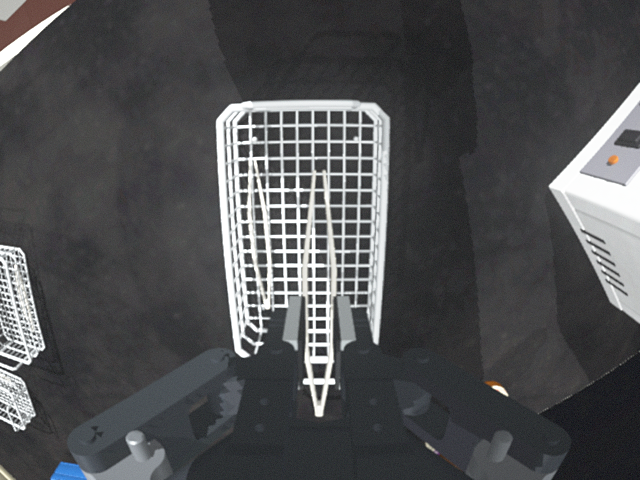

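View pics/c3.png

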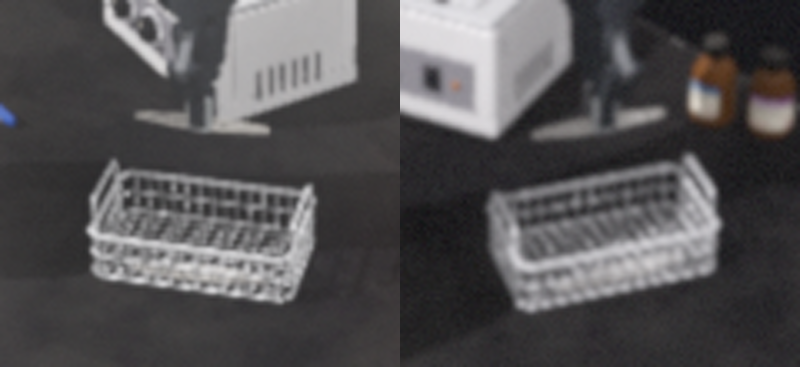

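Call:
step_arm(plan=[[[0,0,0,30,0,0,0],[0,0,0,30,0,0,0],[0,0,0,30,0,0,0],[0,0,0,20,0,0,0],[0,0,0,12,0,0,0],[0,0,0,0,0,0,0],[0,0,0,0,0,0,0.3],[0,0,0,0,0,0,0.36],[0,0,0,0,0,0,0.36],[0,0,0,0,0,0,0.36]]])

```text
t: 9.15
tcp_pos: [499.8, -116.8, 19.5]
ee_rot: [0.596, -0.38, 0.596, 0.38]
force: [-0.9, -0.0, -0.8]
grip_width: 30.5
```

Call:
step_arm(plan=[[[0,0,0,0,0,0,0.36],[0,0,0,-15,0,0,0.36],[0,0,0,-30,0,0,0.36],[0,0,0,-40,0,0,0.36],[0,0,0,-50,0,0,0.36],[0,0,0,-50,0,0,0.36],[0,0,0,-40,0,0,0.36],[0,0,0,0,0,0,0.36],[0,0,0,0,0,0,0.36],[0,0,0,0,0,0,0.36]]])

```text
t: 10.4
tcp_pos: [499.2, -116.6, 243.5]
ee_rot: [0.596, -0.38, 0.596, 0.381]
force: [-0.0, 0.2, 0.9]
grip_width: 30.8
```

```bash
python3 look.py 4 wrist side
```

```text
t 10.4 tcp [ 499.2 -116.6  243.5] x [-0.002  0.    -1.   ] z [ 0.421  0.907 -0.   ] yawz 65.09 F [-0.   0.2  0.9] w 30.8 q [ 0.31  0.21 -0.17  1.87  0.04  1.07  1.27]
```

View pics/wrist4.png

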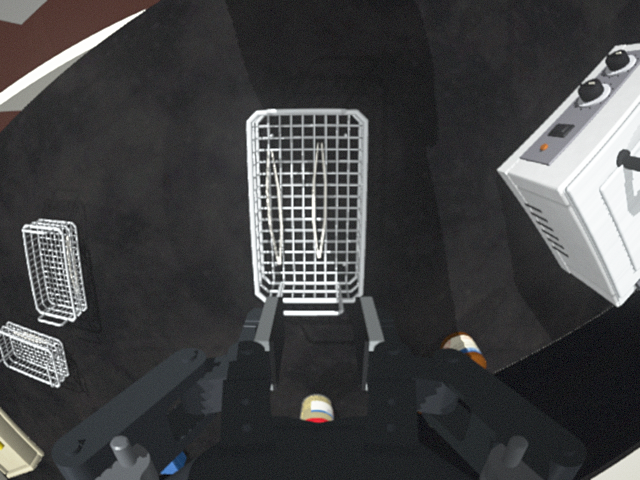

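The wrist view shows the used pair at (320,200) lying flat in the basket, next to the fixed pair at (273,205). Next I go to the lid bar.

Call:
step_arm(plan=[[[0.157,0,0,-10,0,0,0.5],[0.157,0,0,-10,0,0,0.6],[0.157,0,0,-10,0,0,0.6],[0.157,0,0,-10,0,0,0.6],[0.157,0,0,-7,0,0,0.6],[0,0,0,0,57,26,0.6],[0,0,0,0,57,26,0.6],[0,0,0,0,57,26,0.6],[0,0,0,0,57,26,0.6],[0,0,0,0,56,26,0.6]]])

```text
t: 11.75
tcp_pos: [523.9, 196.0, 290.9]
ee_rot: [0.696, -0.123, 0.696, 0.123]
force: [1.6, -0.6, -0.2]
grip_width: 51.0
```

Call:
step_arm(plan=[[[0,0,0,0,0,0,0.6],[0,0,0,0,0,0,0.6],[0,0,0,0,0,0,0.6],[0,0,0,0,0,0,0.6],[0,0,0,0,0,0,0.6],[0,0,0,0,0,0,0.6],[0,0,0,0,0,0,0.6],[0,0,0,0,0,0,0.6],[0,0,0,0,0,0,0.6],[0,0,0,0,0,0,0.6]]])

```text
t: 13.0
tcp_pos: [524.1, 194.1, 291.3]
ee_rot: [0.696, -0.123, 0.696, 0.123]
force: [-1.0, -0.2, 0.2]
grip_width: 51.1
```

```bash
python3 look.py 5 wrist side scene
```

```text
t 13.0 tcp [524.1 194.1 291.3] x [-0. -0. -1.] z [ 0.939  0.344 -0.   ] yawz 20.11 F [-1.  -0.2  0.2] w 51.1 q [-0.16  0.26 -0.3   1.7   0.08  1.19 -0.13]
```

View pics/wrist5.png

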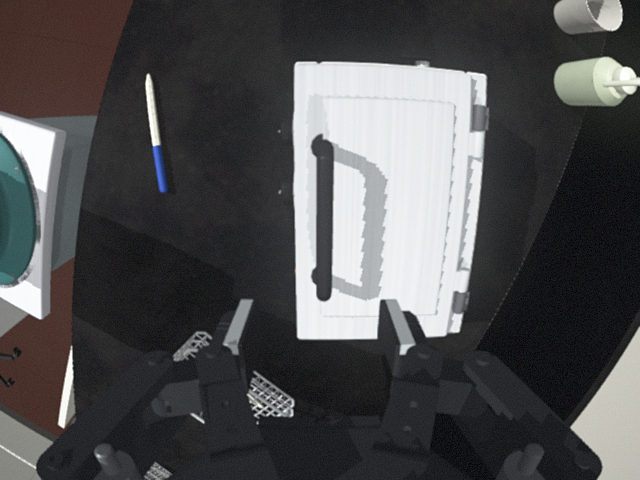

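Run:
```python
from h import *
from look import st
i=dict(np.load("pics/wrist5_i.npz"))
im=cv2.imread("pics/wrist5.png");g=cv2.cvtColor(im,cv2.COLOR_BGR2GRAY)
b=np.zeros_like(g);b[130:305,312:334]=g[130:305,312:334]<70
n,l,stt,ce=cv2.connectedComponentsWithStats(b);k=1+np.argmax(stt[1:,4]);print(stt[k])
m=l==k
vs,us=np.nonzero(m);sel=(vs>165)&(vs<260)
mid=[us[(vs==v)].mean() for v in range(165,260)]
z=180
for r in robot.landmark_of("wrist","lid_bar"): print(r, onplane(i,(r["at"][1],r["at"][0]),z,True).round(1))
W=np.array([onplane(i,(u,v),z,True)[:2] for u,v in zip(mid,range(165,260))])
r=cv2.fitLine(W.astype(np.float32),cv2.DIST_L2,0,.01,.01).ravel();print("dir",np.degrees(np.arctan2(r[1],r[0])))
s,R=st()
for X in [W[0],W[-1]]:
    dl=np.array([*X,z])-s["tcp_pos"];print(X,(R.T@dl).round(1))
for uv in [(stt[k][0]+11,stt[k][1]),(stt[k][0]+11,stt[k][1]+stt[k][3])]:
    print((R.T@(onplane(i,uv,z,True)-s["tcp_pos"])).round(1))
for c in["side","scene"]:
    for r in robot.landmark_of(c,"lid_bar"): print(c,r["score"],onplane(info(c),r["at"][::-1],z).round(1))
```

```text
[ 312  136   21  164 1923]
{'at': [226.5, 325.4], 'score': 0.85} [526.7 203.1 180. ]
dir -71.21355
t 13.2 tcp [524.1 194.1 291.3] x [-0. -0. -1.] z [ 0.939  0.344 -0.   ] yawz 20.12 F [-0.4  0.6 -0.7] w 51.3 q [-0.16  0.26 -0.3   1.7   0.08  1.19 -0.13]
[511.73094261 244.43609791] [111.3  51.5   5.7]
[534.20369736 179.49376658] [111.3 -17.2   4.5]
[111.3  71.5   3.7]
[111.3 -51.    4. ]
side 0.66 [527.6 220.7 180. ]
scene 0.73 [528.6 195.1 180. ]
```

Call:
step_arm(plan=[[[0.015,0,0,0,8,4.8,0.6],[0,0,0,30,0,0,0.6],[0,0,0,35,0,0,0.6],[0,0,0,30,0,0,0.6],[0,0,0,20,0,0,0.6],[0,0,0,14,0,0,0.6],[0,0,0,0,0,0,0.6],[0,0,0,0,0,0,0.6],[0,0,0,0,0,0,0.4],[0,0,0,0,0,0,0.35]]])

```text
t: 14.55
tcp_pos: [526.1, 203.3, 162.8]
ee_rot: [0.697, -0.118, 0.697, 0.118]
force: [0.8, -0.1, 0.0]
grip_width: 30.1
```

```bash
python3 look.py 6 wrist side
```

```text
t 14.55 tcp [526.1 203.3 162.8] x [ 0.001  0.    -1.   ] z [0.944 0.33  0.001] yawz 19.25 F [ 0.8 -0.1  0. ] w 30.1 q [-0.19  0.4  -0.29  1.83  0.14  0.93 -0.21]
```

View pics/wrist6.png

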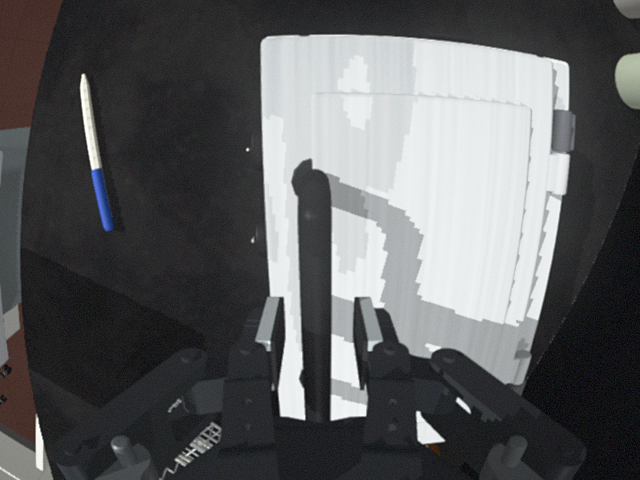

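Call:
step_arm(plan=[[[0,0,0,0,0,0,0.2],[0,0,0,0,0,0,0],[0,0,0,0,0,0,0],[0,0,0,0,0,0,0],[0,0,0,0,0,0,0],[0,0,0,0,0,0,0],[0,0,0,0,0,0,0],[0,0,0,0,0,0,0],[0,0,0,0,0,0,0],[0,0,0,0,0,0,0]]])

```text
t: 15.9
tcp_pos: [525.1, 203.0, 162.4]
ee_rot: [0.697, -0.119, 0.698, 0.118]
force: [-8.4, -3.3, 8.1]
grip_width: 9.8
```

```bash
cat > arc.py <<'E'
import numpy as np
def plan(ths,k,z0=19.0,bar=(-130,46)):
    # in cleaner frame x,z plane, tool pitch phi=k*th ; returns rows (turn, dx, dz)
    r=np.hypot(*bar);a0=np.arctan2(bar[1],-bar[0])
    def tcp(th):
        b=np.array([-r*np.cos(a0+th),r*np.sin(a0+th)]);p=k*th
        return b+z0*np.array([-np.sin(p),-np.cos(p)])
    out=[]
    for t0,t1 in zip(ths[:-1],ths[1:]):
        d=tcp(t1)-tcp(t0);p=k*t0
        out.append((k*(t1-t0),d@[-np.sin(p),-np.cos(p)],d@[np.cos(p),-np.sin(p)]))
    return np.array(out)
if __name__=="__main__":
    th=np.concatenate([[0],np.cumsum([1,2]+[3]*17+[2.5,2,1.5])])*np.pi/180;print(np.degrees(th[-1]))
    for x in plan(th,0.3): print(x.round(3))
E
python3 arc.py; python3 look.py 7
```

```text
59.99999999999999
[ 0.005 -2.262  0.723]
[ 0.01  -4.489  1.541]
[ 0.016 -6.644  2.532]
[ 0.016 -6.536  2.774]
[ 0.016 -6.419  3.011]
[ 0.016 -6.293  3.244]
[ 0.016 -6.159  3.472]
[ 0.016 -6.017  3.695]
[ 0.016 -5.866  3.913]
[ 0.016 -5.708  4.125]
[ 0.016 -5.542  4.331]
[ 0.016 -5.369  4.531]
[ 0.016 -5.188  4.724]
[ 0.016 -5.001  4.911]
[ 0.016 -4.806  5.091]
[ 0.016 -4.606  5.263]
[ 0.016 -4.399  5.428]
[ 0.016 -4.186  5.585]
[ 0.016 -3.967  5.735]
[ 0.013 -3.142  4.883]
[ 0.01  -2.405  3.971]
[ 0.008 -1.741  3.014]
t 15.9 tcp [525.1 203.  162.4] x [-0.002 -0.001 -1.   ] z [ 0.944  0.33  -0.002] yawz 19.26 F [-8.4 -3.3  8.1] w 9.8 q [-0.19  0.4  -0.29  1.83  0.14  0.94 -0.2 ]
```

Call:
step_arm(plan=[[[0,0.005,0,-2.3,0,0.7,0],[0,0.01,0,-4.5,0,1.5,0],[0,0.016,0,-6.6,0,2.5,0],[0,0.016,0,-6.5,0,2.8,0],[0,0.016,0,-6.4,0,3.0,0],[0,0.016,0,-6.3,0,3.2,0],[0,0.016,0,-6.2,0,3.5,0],[0,0.016,0,-6.0,0,3.7,0],[0,0,0,0,0,0,0],[0,0,0,0,0,0,0]]])

```text
t: 17.15
tcp_pos: [545.9, 210.4, 205.7]
ee_rot: [0.656, -0.125, 0.736, 0.111]
force: [-13.3, -4.7, 5.6]
grip_width: 9.8
```

```bash
python3 look.py 8 wrist side
```

```text
t 17.15 tcp [545.9 210.4 205.7] x [-0.109 -0.038 -0.993] z [ 0.938  0.328 -0.115] yawz 19.27 F [-13.3  -4.7   5.6] w 9.8 q [-0.2   0.45 -0.29  1.65  0.12  1.18 -0.18]
```

View pics/side8.png

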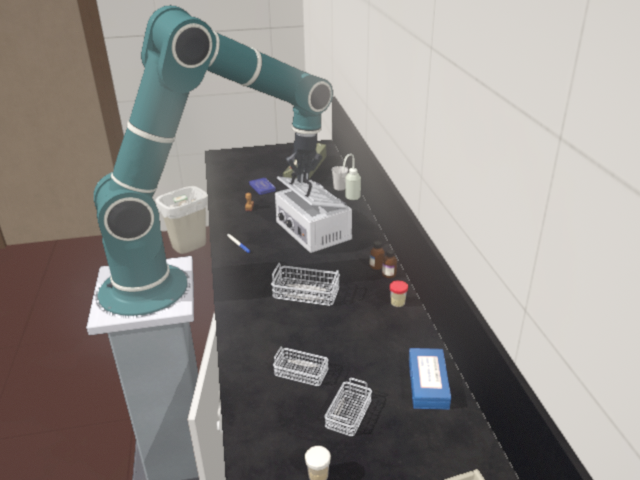

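View pics/wrist8.png

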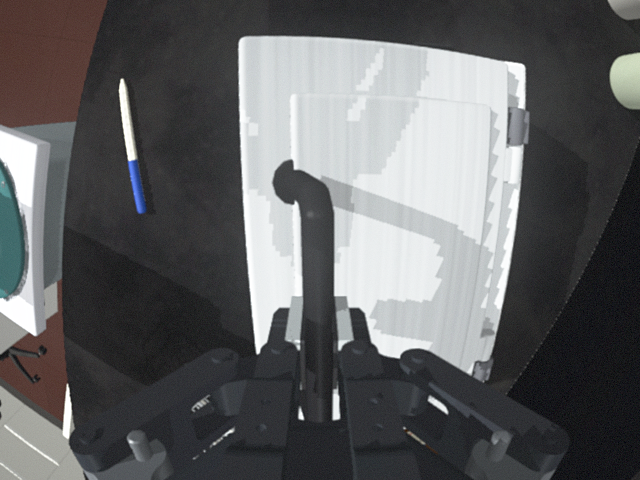

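The side view shows the lid lifted about 20°, with the bar still in the fingers at (303,180). Lateral force is about 14 N, so I continue along the arc.

Call:
step_arm(plan=[[[0,0.016,0,-5.9,0,3.8,0],[0,0.016,0,-5.7,0,4.0,0],[0,0.016,0,-5.6,0,4.2,0],[0,0.016,0,-5.4,0,4.4,0],[0,0.016,0,-5.2,0,4.6,0],[0,0.016,0,-5.0,0,4.8,0],[0,0.016,0,-4.8,0,5.0,0],[0,0.016,0,-4.6,0,5.2,0],[0,0,0,0,0,0,0],[0,0,0,0,0,0,0]]])

```text
t: 18.5
tcp_pos: [586.5, 225.2, 243.0]
ee_rot: [0.608, -0.132, 0.776, 0.104]
force: [-14.8, -3.8, 18.7]
grip_width: 9.8
```

```bash
python3 look.py 9
```

```text
t 18.5 tcp [586.5 225.2 243. ] x [-0.225 -0.078 -0.971] z [ 0.917  0.321 -0.239] yawz 19.3 F [-14.8  -3.8  18.7] w 9.8 q [-0.23  0.57 -0.28  1.39  0.11  1.44 -0.17]
```

Call:
step_arm(plan=[[[0,0.016,0,-5.0,0,5.2,0],[0,0.016,0,-4.8,0,5.4,0],[0,0.016,0,-4.5,0,5.6,0],[0,0.013,0,-3.5,0,4.8,0],[0,0.01,0,-2.6,0,4.0,0],[0,0.008,0,-1.8,0,3.0,0],[0,0,0,0,0,0,0],[0,0,0,0,0,0,0],[0,0,0,0,0,0,0],[0,0,0,0,0,0,0]]])

```text
t: 19.75
tcp_pos: [618.1, 236.5, 256.3]
ee_rot: [0.578, -0.135, 0.799, 0.099]
force: [-5.0, 2.5, 9.7]
grip_width: 9.4
```

```bash
python3 look.py 10 wrist side scene
python3 - <<'E'
from h import *
o=[]
for c in ["side","scene"]:
    im=cv2.imread(f"pics/{c}10.png");u,v=proj(info(c),[[540,60,150]])[0].astype(int)
    o.append(cv2.resize(im[v-90:v+90,u-70:u+70],(400,514),interpolation=cv2.INTER_CUBIC))
cv2.imwrite("pics/c10.png",np.hstack(o))
# lid angle from depth: points above z 140 in cleaner frame
yaw=np.radians(19.3);ex=np.array([np.cos(yaw),np.sin(yaw)]);ey=np.array([-ex[1],ex[0]])
bar0=np.array([525.1,203.0]);h=bar0+130*ex
for c in ["side","scene"]:
    d=np.load(f"pics/{c}10_d.npy");v,u=np.nonzero(d>0);P=px2w(info(c),np.stack([u,v],1),d[v,u])
    a=(P[:,:2]-h)@ex;b=(P[:,:2]-h)@ey;z=P[:,2]-134
    m=(z>15)&(z<150)&(np.abs(b)<125)&(np.abs(b)>60)&(a<20)&(a>-140)
    r=cv2.fitLine(np.stack([a[m],z[m]],1).astype(np.float32),cv2.DIST_HUBER,0,.01,.01).ravel()
    print(c,m.sum(),r.round(2),np.degrees(np.arctan2(r[1],-r[0])))
E
```

```text
t 19.75 tcp [618.1 236.5 256.3] x [-0.296 -0.102 -0.95 ] z [ 0.896  0.314 -0.313] yawz 19.33 F [-5.   2.5  9.7] w 9.4 q [-0.25  0.67 -0.26  1.2   0.12  1.6  -0.16]
side 343 [  0.48  -0.88 -57.47  89.2 ] -118.91926
scene 714 [  0.5   -0.87 -52.62  77.33] -119.766815
```

View pics/c10.png

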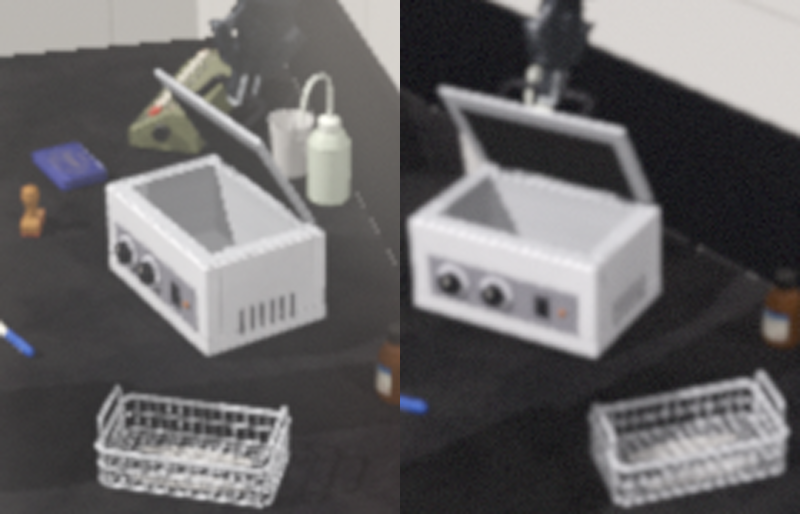

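View pics/wrist10.png

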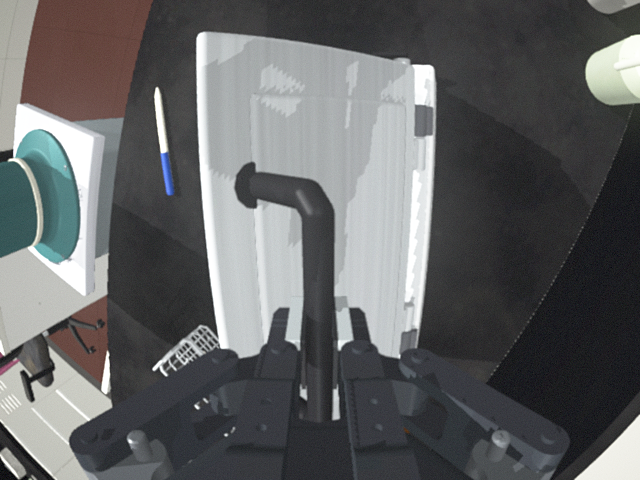

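Depth fits give 60–61° for the lid, and the bar is held. I let it settle for one call, check for drift, then hand in.

Call:
step_arm(plan=[[[0,0,0,0,0,0,0],[0,0,0,0,0,0,0],[0,0,0,0,0,0,0],[0,0,0,0,0,0,0],[0,0,0,0,0,0,0],[0,0,0,0,0,0,0],[0,0,0,0,0,0,0],[0,0,0,0,0,0,0],[0,0,0,0,0,0,0],[0,0,0,0,0,0,0]]])

```text
t: 21.15
tcp_pos: [618.1, 236.6, 256.3]
ee_rot: [0.578, -0.135, 0.799, 0.099]
force: [-5.8, 1.0, 10.4]
grip_width: 9.3
```

```bash
python3 look.py 11 side scene
python3 - <<'E'
from h import *
yaw=np.radians(19.3);ex=np.array([np.cos(yaw),np.sin(yaw)]);ey=np.array([-ex[1],ex[0]]);h=np.array([525.1,203.0])+130*ex
for c in ["side","scene"]:
    d=np.load(f"pics/{c}11_d.npy");v,u=np.nonzero(d>0);P=px2w(info(c),np.stack([u,v],1),d[v,u])
    a=(P[:,:2]-h)@ex;b=(P[:,:2]-h)@ey;z=P[:,2]-134
    m=(z>15)&(z<150)&(np.abs(b)<125)&(np.abs(b)>60)&(a<20)&(a>-140)
    r=cv2.fitLine(np.stack([a[m],z[m]],1).astype(np.float32),cv2.DIST_HUBER,0,.01,.01).ravel()
    print(c,"lid",np.degrees(np.arctan2(-r[1],r[0])))
    T=(P[:,2]>38)&(P[:,2]<62)&(P[:,0]>380)&(P[:,0]<640)&(P[:,1]>-260)&(P[:,1]<-20)
    print("rim",cv2.minAreaRect(P[T][:,:2].astype(np.float32)))
    im=cv2.imread(f"pics/{c}11.png");u0,v0=proj(info(c),[[495,-130,30]])[0].astype(int)
    cv2.imwrite(f"pics/b11{c}.png",cv2.resize(im[v0-30:v0+30,u0-45:u0+45],(540,360),interpolation=cv2.INTER_CUBIC))
E
```

```text
t 21.15 tcp [618.1 236.6 256.3] x [-0.295 -0.102 -0.95 ] z [ 0.896  0.314 -0.313] yawz 19.33 F [-5.8  1.  10.4] w 9.3 q [-0.25  0.67 -0.26  1.2   0.12  1.6  -0.16]
side lid 61.300663
rim ((495.52099609375, -128.36013793945312), (122.53832244873047, 192.89266967773438), 64.63495635986328)
scene lid 60.8399
rim ((494.61248779296875, -128.70126342773438), (119.32566833496094, 192.54344177246094), 65.6109390258789)
```

View pics/b11scene.png

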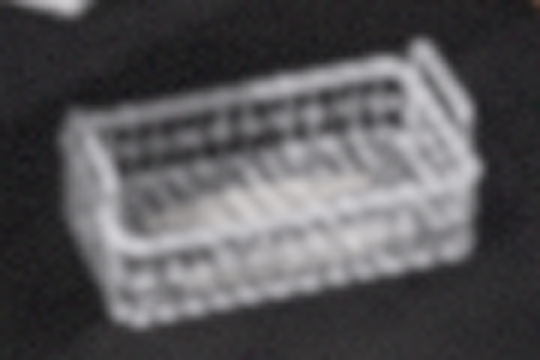

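The basket crop shows the used forceps lying on the basket floor, around (265,200). The lid is steady at about 61°, and the basket has moved less than 3 mm.

```bash
python3 -c "
from workcell import robot
print(robot.finish_job())"
```

```text
the job is handed in; nothing more can be done
None
```

I dropped the used forceps into the largest wire basket, then lifted the cleaner lid by its handle bar. I handed the job in at about 21 s with the bar still gripped.

- **Lid:** the depth images from the two fixed cameras gave 60.8° and 61.3°. The gripper did not move during 1.4 s of holding still, and the force on it was about 12 N.
- **Forceps:** they lie flat near the middle of the basket, next to the fixed pair, as seen in the wrist picture after release and a last picture from the scene camera.
- **Basket:** it is level by eye and moved less than about 3 mm by the rim fit.
- **Bottle, cup and stamp:** the arm never went near them, and they looked untouched in the pictures. I did not measure their positions again at the end.
- **Disagreements:** the networks' position for the middle of the bar differed by up to 25 mm between cameras, so I used the wrist picture instead. The gripper reads objects about 2–3 mm too narrow. While lifting, the path ran slightly inside the bar's arc, giving a peak of about 24 N, and I eased it outward.

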